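# Pull the due filter from the desk air cleaner and present it

### The arm

A 6-joint arm with a two-finger parallel gripper is mounted at the origin on the work surface. World frame = base frame: x ahead of the robot, y to its left, z up, the work surface at z = 0. Lengths are in m, angles in rad, forces in N, time in s.
With the tool pointing down it reaches from about 0.25 to 0.725 m from the base axis. Payload 4 kg.
Tool frame: the origin (TCP) lies midway between the tips of the shut fingers; the grasp point (between the pads) lies 19 mm behind it (env.grasp_offset is the distance from the TCP to the grasp point, in m); z points along the fingers, y is the line along which they close (so a half turn about z gives the same grasp; the last joint's range is limited). The gripper opens to 85 mm and grips with 20 to 120 N. Pads are 22 mm wide; open, the fingers measure 114 mm over their backs; the gripper's body (76 mm by 85 mm) begins 54 mm behind the grasp point. The pads swing forward as they close: fully open they stand 13 mm farther back than shut.
Start: joints at [-1.264, 0.241, 0.005, 1.335, 0, 1.571], TCP at [0.151, -0.477, 0.231] pointing down, gripper open.
Joint ranges: [-2.72, 2.72], [-1.05, 1.87], [-1.09, 1.28], [-1.99, 2.15], [-1.42, 1.44], [-3.14, 3.14]. Speed limits (rad/s): [2.79, 2.79, 3.14, 3.14, 3.14, 3.14].

### API

Orientations are given as a unit quaternion [w, x, y, z].
In Python, from rig import env gives the robot as it stands. The module is installed in compiled form; this text tells all that it offers.
- The arm moves only by the shell command python3 -m inch 'ROWS' [FORCE]. ROWS is JSON, a list of rows, each an object of numbers: "rx", "ry", "rz": the turn, a rotation vector about the tool's x, y, z scaled (see below); "x", "y", "z": the shift along the tool's x, y, z scaled (see below); "hand": the opening, from 0 (shut) to 1 (fully open). In form: [{"rx": .., "ry": .., "rz": .., "x": .., "y": .., "z": .., "hand": ..}, ...]. A call has exactly 5 rows; each row shifts and turns the commanded pose from where the row before left it, along the tool's axes as they then stand; what a row does not reach is not made up. The controller multiplies each number of a shift by 50 cm and each number of a turn by 45 degrees. A row lasts 1/8 s, in which the tool goes at most 62.5 mm and 10.7 degrees, less where a joint would pass 70% of its speed; a pose out of reach is approached as far as the arm can. A call with a number of a shift or a turn outside -1 to 1 is refused whole. A call with a gripper value outside its range is refused whole. The fingers move at their own pace and stop on an object; FORCE is the grip in N (left out, the last holds). Time passes only in rows, so rows that do not move let the fingers close, or fill a call up. It gives the time, the measured TCP pose, the force, the opening and the grip force at its end, in the units of the state.
- env.get_obs(): the state, without advancing time (a new reading comes with each control period).
- env.grab_frame(name): name is "scene" or "top" or "wrist"; returns the picture (400x640x3 uint8, blue, green, red); there is no depth.
- env.camera_info(name): a dict with "vfov" (degrees; the focal length in pixels is half the picture's height over the tangent of half this angle, whatever the lens; pixels are square), "cx", "cy" (the principal point, pixels), "extrinsics" (4x4, takes a point from camera to world coordinates). Camera axes: x right, y down, z forward; pixel columns grow to the right and rows downward; lengths in m; the calibration is good to about 2 mm. A picture is of the moment at which its call begins: read the wrist's pose just before it. camera_info takes no time and is no camera call; for the wrist camera it gives the pose at the moment of the call.
- env.close_job(): hands the job in; it is judged then, once.
The state is a dict: "time_s": time; "joint_pos": joint angles; "qd": joint speeds; "joint_efforts": joint torques, N m; "tcp_pos": TCP position; "tool_rot": TCP orientation; "contact_force": force on the tool from outside, world axes, zero at the start; "wrist_torque": the same for the moment, N m; "gripper_width": opening from 0.0 (shut) to 1.0 (fully open); "grasp_force": force on a finger pad.
Only numpy, scipy, OpenCV 4.12 (cv2) and the standard library are available. Lean on these libraries where they do the work, as an engineer would, in place of code of your own. Each camera call takes 0.05 s, during which the arm holds its last target. There are 200 camera calls.

### The job

Look which bay of the desk air cleaner has the red lamp in front of it, lift that bay's flap until it stands open, about upright, and draw the filter beneath it straight up and out. Finish while still holding the filter in the gripper: upright and still over the middle of the brass tray, its width along the tray's long sides, about 10 cm above the desk and clear of everything around it. Leave that flap standing open, keep the green-lamp bay shut with its filter in place, and do not disturb the other things on the desk.

Things in the scene. Friction and masses are not known exactly. Their poses are not given: they have to be found in the camera images.
- cleaner: white desk air cleaner, fixed; body 130 (x) x 252 (y) x 110 mm high with two open-topped bays side by side (left at y = +63, right at -63 mm), each under its own grey flap, 130 x 122 x 6 mm, hinged at the rear; a ledge 40 deep and 95 high runs along its front (x = -65 to -105). Origin: on the desk under the middle of the bays; x away from the robot, to the hinges; y to the robot's left
- lamp_red: red status dome, 26 mm across, 11 high, fixed on top of the cleaner's front ledge in front of one of the two bays (cleaner x = -85 mm, y = +63 or -63 mm): this bay's filter is due. Origin: centre of its underside
- lamp_green: green status dome, like the red one, in front of the other bay: this bay's filter is fine
- flap_left (a joint): joint of the left flap: 0 shut, grows as it opens upward and back, 1.57 stands straight up, stop at 1.85. A light stiff hinge: it stays at whatever angle it is left (about 2 N at the handle to lift)
- flap_left_handle (a point): middle of the left flap's round bar handle (aluminium, 10 mm thick, 70 mm long, along the cleaner's y). The bar's axis is 35 mm above the flap's top face and 118 mm forward of the hinge; it moves with the flap. Its own axes are the flap's
- flap_left_hinge (a point): middle of the left flap's hinge line (along the cleaner's y), on the rear edge of the bay rim, 110 mm above the desk
- filter_left: loose filter cassette hidden upright in the left bay, parallel to the cleaner at its x = -10, y = +63 mm, underside 5 mm above the desk. White frame, grey-brown pleats, 14 thick (x) x 105 wide (y) x 66 tall; on its top edge an orange pull tab 14 thick (x) x 50 wide (y) x 22 tall, so 88 tall in all; 0.1 to 0.2 kg. Origin: centre of its underside, z up to the tab. Draw it straight up
- bay_left (a point): centre of the left bay's mouth, level with the rim, 110 mm above the desk. Inside the bay is 120 (x) x 110 (y), 105 deep. The filter's side edges stand in vertical channels, 65 tall with 1.5 mm play, at the bay's two y ends. Beside the filter there is free room for fingers: 43 mm towards the front wall, 63 mm towards the rear wall
- flap_right (a joint): joint of the right flap: 0 shut, grows as it opens upward and back, 1.57 stands straight up, stop at 1.85. A light stiff hinge: it stays at whatever angle it is left (about 2 N at the handle to lift)
- flap_right_handle (a point): middle of the right flap's round bar handle (aluminium, 10 mm thick, 70 mm long, along the cleaner's y). The bar's axis is 35 mm above the flap's top face and 118 mm forward of the hinge; it moves with the flap. Its own axes are the flap's
- flap_right_hinge (a point): middle of the right flap's hinge line (along the cleaner's y), on the rear edge of the bay rim, 110 mm above the desk
- filter_right: loose filter cassette hidden upright in the right bay, parallel to the cleaner at its x = -10, y = -63 mm, underside 5 mm above the desk. White frame, grey-brown pleats, 14 thick (x) x 105 wide (y) x 66 tall; on its top edge an orange pull tab 14 thick (x) x 50 wide (y) x 22 tall, so 88 tall in all; 0.1 to 0.2 kg. Origin: centre of its underside, z up to the tab. Draw it straight up
- bay_right (a point): centre of the right bay's mouth, level with the rim, 110 mm above the desk. Inside the bay is 120 (x) x 110 (y), 105 deep. The filter's side edges stand in vertical channels, 65 tall with 1.5 mm play, at the bay's two y ends. Beside the filter there is free room for fingers: 43 mm towards the front wall, 63 mm towards the rear wall
- tray: brass inspection tray, shallow and open, 140 (x) x 200 (y) x 18 mm high, walls 4 mm, fixed on the desk. Origin: centre of its underside; y along its long sides
- mug: blue mug, 80 across, 92 high, handle to its +y; loose bystander, origin at the centre of its underside
- plant: small leafy plant in a brass pot, pot 90 across, 75 high, leaves to 160 high; loose bystander, origin at the centre of its underside
- books: two stacked books, about 150 x 210, 58 high; loose bystander, origin at the centre of its underside
- stapler: red and black stapler, 140 long (x), 36 wide, 50 high; loose bystander, origin at the centre of its underside
- mouse: black computer mouse, 100 (x) x 60 x 32 high; loose bystander, origin at the centre of its underside
- notes: yellow block of note slips, 76 x 76 x 30 high; loose bystander, origin at the centre of its underside
- paperweight: green glass paperweight, 72 across, 44 high; loose bystander, origin at the centre of its underside
Mind the look-alikes: they are no part of the job. Of the things that look like the tray, take the one that is nearest to the robot's base at the start.

How it is judged:
On the way, in this order (a step that is already met when the one before it is completed fails the run):
1. the flap of the bay behind the red lamp stands open (beyond 1.1 rad) (((y of lamp_red in the frame of cleaner above 0 m and value of joint flap_left above 1.1 rad) or (y of lamp_red in the frame of cleaner below 0 m and value of joint flap_right above 1.1 rad))), for 0.2 s.
2. that bay's filter is drawn out: its underside is above the rim, with the flap still open (((y of lamp_red in the frame of cleaner above 0 m and height (world z) of filter_left above 0.11 m and value of joint flap_left above 1.1 rad) or (y of lamp_red in the frame of cleaner below 0 m and height (world z) of filter_right above 0.11 m and value of joint flap_right above 1.1 rad))), for 0.2 s.
At the end, for the whole second after the job is handed in: Red-bay filter gripped, still, upright (0.2 rad), width along the tray's long sides (0.22 rad), within 40 mm of its centre, underside 50-200 mm above the desk, touching neither tray nor cleaner; its flap open beyond 1.1 rad; other flap shut (under 0.1 rad), its filter moved under 10 mm (((y of lamp_red in the frame of cleaner above 0 m and value of joint flap_left above 1.1 rad and value of joint flap_right below 0.1 rad and horizontal distance between filter_left and tray below 0.04 m and height (world z) of filter_left between 0.05 and 0.2 m and angle between filter_left's own z axis and vertical below 0.2 rad and angle between the y axis of filter_left and the y axis of tray, either way round below 0.22 rad and contact force between the fingers and filter_left above 2 N and contact force between filter_left and tray below 0.1 N and contact force between filter_left and cleaner below 0.1 N and linear speed of filter_left below 0.03 m/s and distance of filter_right from where it was at the start of the episode below 0.01 m) or (y of lamp_red in the frame of cleaner below 0 m and value of joint flap_right above 1.1 rad and value of joint flap_left below 0.1 rad and horizontal distance between filter_right and tray below 0.04 m and height (world z) of filter_right between 0.05 and 0.2 m and angle between filter_right's own z axis and vertical below 0.2 rad and angle between the y axis of filter_right and the y axis of tray, either way round below 0.22 rad and contact force between the fingers and filter_right above 2 N and contact force between filter_right and tray below 0.1 N and contact force between filter_right and cleaner below 0.1 N and linear speed of filter_right below 0.03 m/s and distance of filter_left from where it was at the start of the episode below 0.01 m))); the arm keeps its last pose, push and grip.
It fails at once if the flap of the green-lamp bay is opened (beyond 0.15 rad) ((y of lamp_red in the frame of cleaner above 0 m and value of joint flap_right above 0.15 rad) or (y of lamp_red in the frame of cleaner below 0 m and value of joint flap_left above 0.15 rad)).
It fails at once if a bystander on the desk is moved by more than 30 mm or tipped (distance of any of mug, plant, books, stapler, mouse, notes, paperweight from where it was at the start of the episode above 0.03 m or angle between any of mug, plant, books, stapler, mouse, notes, paperweight's own z axis and vertical above 0.5 rad).
It also fails if it takes over 51 s, if anything falls off the work surface, if the arm or the gripper's body presses on something with over 40 N, if the wrist force passes 120 N, or if a joint passes its speed limit or range.

## Working session

There is one attempt and no reset: what is moved stays moved. The work goes in short steps, Python scripts to look and compute and a shell command to move; the robot and the scene stay as the last step left them, time stands still between calls to the robot, and variables do not carry over. Pictures are saved under pics/ and viewed, at most 10 in all, crops included, and the job is handed in when it is done.

```bash
mkdir -p pics
cat > h.py <<'E'
import numpy as np, cv2
from rig import env
from scipy.spatial.transform import Rotation as R
def cam(n):
    c=env.camera_info(n); f=200/np.tan(np.radians(c["vfov"])/2); return c,f,np.array(c["extrinsics"])
def ray(n,u,v):
    c,f,E=cam(n); d=E[:3,:3]@np.array([(u-c["cx"])/f,(v-c["cy"])/f,1]); return E[:3,3],d
def onplane(n,u,v,z):
    o,d=ray(n,u,v); return o+d*(z-o[2])/d[2]
def proj(n,p):
    c,f,E=cam(n); q=E[:3,:3].T@(np.array(p)-E[:3,3]); return np.array([c["cx"]+f*q[0]/q[2],c["cy"]+f*q[1]/q[2]])
E
python3 - <<'E'
from h import *
for n in("top","scene"):
    cv2.imwrite(f"pics/{n}0.png",env.grab_frame(n)); c,f,E=cam(n); print(n,c["vfov"],c["cx"],c["cy"],E.round(3).tolist())
o=env.get_obs(); print({k:np.round(v,3).tolist() for k,v in o.items()}, env.grasp_offset)
E
```

```text
top 50.36161321732711 318.2567429201735 199.9464919647386 [[0.029, -0.996, 0.082, 0.406], [-1.0, -0.028, 0.012, -0.058], [-0.01, -0.082, -0.997, 1.441], [0.0, 0.0, 0.0, 1.0]]
scene 43.511592492102004 320.9574291930174 205.82901941539853 [[-0.891, 0.322, -0.319, 1.052], [0.454, 0.642, -0.618, 0.958], [0.006, -0.696, -0.718, 1.278], [0.0, 0.0, 0.0, 1.0]]
{'time_s': 0.1, 'joint_pos': [-1.264, 0.241, 0.004, 1.335, 0.0, 1.571], 'qd': [0.0, -0.001, 0.003, 0.001, -0.001, -0.001], 'joint_efforts': [-0.0, -37.314, 25.301, 0.011, 0.0, -0.0], 'tcp_pos': [0.151, -0.476, 0.231], 'tool_rot': [-0.001, 0.988, 0.153, -0.0], 'contact_force': [-0.158, 0.701, -0.34], 'wrist_torque': [-0.032, -0.012, 0.008], 'grasp_force': 0.0, 'gripper_width': 1.002} 0.0187
```

View pics/top0.png

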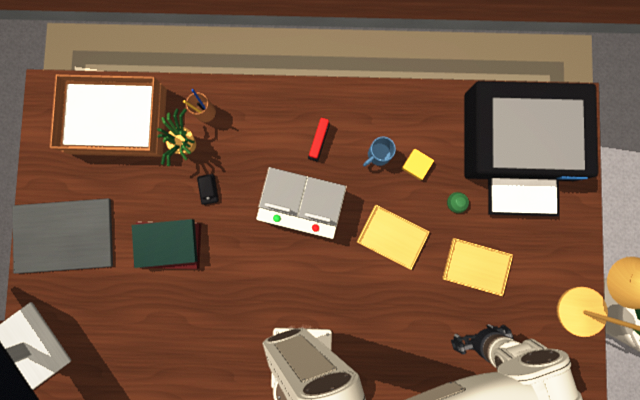

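View pics/scene0.png

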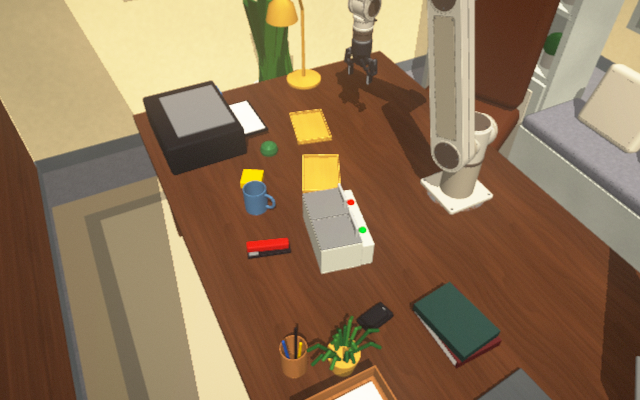

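Top view: the red lamp is at (316,228), in front of the right bay, and the green lamp is at (277,218). There are two tray look-alikes, A (393,237) and B (478,267). I'll measure which is nearer the base. In the scene view the red lamp is at (351,202) and the green at (363,230).

```bash
cat > m.py <<'E'
from h import *
img=cv2.imread("pics/top0.png"); hsv=cv2.cvtColor(img,cv2.COLOR_BGR2HSV)
sc=cv2.imread("pics/scene0.png"); hs=cv2.cvtColor(sc,cv2.COLOR_BGR2HSV)
def blob(h,lo,hi,box):
    m=cv2.inRange(h,lo,hi); k=np.zeros_like(m); x0,y0,x1,y1=box; k[y0:y1,x0:x1]=m[y0:y1,x0:x1]
    c=max(cv2.findContours(k,0,2)[0],key=cv2.contourArea); M=cv2.moments(k,True); return c,(M['m10']/M['m00'],M['m01']/M['m00'])
def tri(a,b):
    o1,d1=ray("top",*a);o2,d2=ray("scene",*b)
    A=np.c_[d1,-d2]; t=np.linalg.lstsq(A,o2-o1,rcond=None)[0]; p=o1+d1*t[0];q=o2+d2*t[1]; return (p+q)/2,np.linalg.norm(p-q)
L={}
for n,lo,hi,b1,b2 in (("red",(0,150,120),(8,255,255),(305,218,330,240),(342,193,358,210)),("green",(45,120,80),(75,255,255),(265,208,290,228),(354,221,372,238))):
    _,p=blob(hsv,lo,hi,b1);_,q=blob(hs,lo,hi,b2)
    t,e=tri(p,q); L[n]=onplane("top",*p,0.1); print(n,np.round(p,1),np.round(q,1),"tri",t.round(4),"gap",round(e,4),"plane",L[n].round(4))
v=L["green"]-L["red"]; print("lamp dist",np.linalg.norm(v[:2]))
y=v/np.linalg.norm(v); yaw=np.arctan2(-y[0],y[1]); x=np.array([np.cos(yaw),np.sin(yaw),0])
c=(L["red"]+L["green"])/2; c[2]=0; C=c+0.085*x; print("cleaner",C.round(4),"yaw",yaw)
for n,b in (("A",(350,200,435,272)),("B",(438,235,518,300))):
    k,_=blob(hsv,(18,120,110),(32,255,255),b); r=cv2.minAreaRect(k); P=np.array([onplane("top",*q,0.018) for q in cv2.boxPoints(r)])
    print(n,"centre",P.mean(0).round(4),"dist",np.linalg.norm(P.mean(0)[:2]).round(3),"edges",np.linalg.norm(np.diff(P[:3],axis=0),axis=1).round(3),P[:,:2].round(3).tolist(),
     "edge yaws",[np.degrees(np.arctan2(*(P[i+1]-P[i])[[1,0]])).round(1) for i in (0,1)])
for n,ex in (("handleR",(-.053,-.063,.151)),("handleL",(-.053,.063,.151)),("hingeR",(.065,-.063,.11)),("hingeL",(.065,.063,.11))):
    p=C+ex[0]*x+ex[1]*y*[1,1,0]+[0,0,ex[2]]; print(n,p.round(4),proj("top",p).round(1),proj("scene",p).round(1))
cv2.imwrite("pics/crop0.png",np.hstack([cv2.resize(img[150:310,240:400],(400,400),interpolation=2),cv2.resize(img[180:340,370:530],(400,400),interpolation=2)]))
E
python3 m.py
```

```text
red [315.1 227.5] [350.2 201.9] tri [ 0.4299 -0.034   0.0953] gap 0.0011 plane [ 0.4294 -0.0338  0.1   ]
green [276.3 218. ] [362.1 229.5] tri [0.4564 0.0896 0.0957] gap 0.0009 plane [0.4558 0.0893 0.1   ]
lamp dist 0.1259208024619984
cleaner [0.5257 0.01   0.    ] yaw -0.2112233366937943
A centre [ 0.4075 -0.2925  0.018 ] dist 0.502 edges [0.141 0.205] [[0.388, -0.17], [0.515, -0.231], [0.426, -0.416], [0.301, -0.354]] edge yaws [np.float64(-25.8), np.float64(-115.7)]
B centre [ 0.3171 -0.5724  0.018 ] dist 0.654 edges [0.142 0.205] [[0.274, -0.454], [0.41, -0.492], [0.36, -0.691], [0.224, -0.652]] edge yaws [np.float64(-15.5), np.float64(-104.2)]
handleR [ 0.4607 -0.0405  0.151 ] [317.3 216.9] [341.8 191.5]
handleL [0.4871 0.0827 0.151 ] [277.1 207.1] [353.6 219.4]
hingeR [ 0.5761 -0.0653  0.11  ] [326.4 181.1] [306.5 207. ]
hingeL [0.6025 0.0579 0.11  ] [287.6 171.7] [316.2 235.6]
```

View pics/crop0.png

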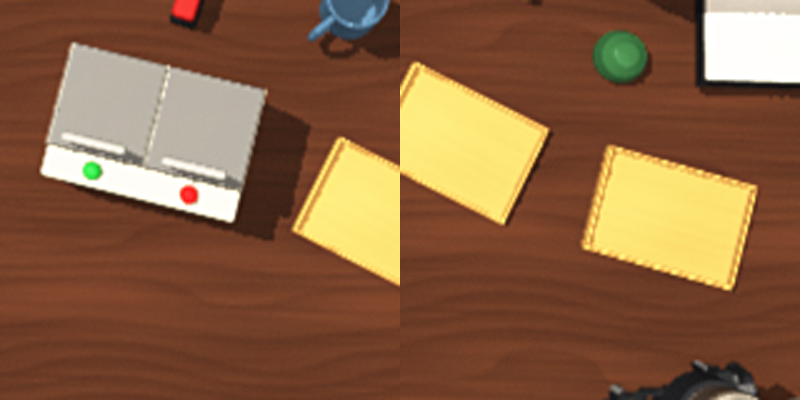

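The crop confirms it: the red lamp at (316,228) belongs to the right bay, and the handle bars sit where I predicted. Tray A (393,237) is 0.50 m from the base and B (478,267) is 0.65 m, so A is the tray. The lamp spacing of 125.9 mm and the tray size of 141x205 mm match the sizes given. Next I turn the tool so it closes along cleaner x, then travel to above the right handle.

```bash
python3 -m inch '[{"rz":-0.134,"hand":0.65},{"rz":-0.134,"hand":0.65},{"rz":-0.134,"hand":0.65},{"rz":-0.134,"hand":0.65},{"rz":-0.134,"hand":0.65}]' 40
python3 -m inch '[{"rz":-0.134,"hand":0.65},{"rz":-0.134,"hand":0.65},{"rz":-0.134,"hand":0.65},{"rz":-0.134,"hand":0.65},{"rz":-0.134,"hand":0.65}]'
python3 -m inch '[{"x":0.097,"y":0.042,"hand":0.65},{"x":0.097,"y":0.042,"hand":0.65},{"x":0.097,"y":0.042,"hand":0.65},{"x":0.097,"y":0.042,"hand":0.65},{"x":0.097,"y":0.042,"hand":0.65}]'
python3 -m inch '[{"x":0.097,"y":0.042,"hand":0.65},{"x":0.097,"y":0.042,"hand":0.65},{"x":0.097,"y":0.042,"hand":0.65},{"x":0.097,"y":0.042,"hand":0.65},{"hand":0.65}]'
cat > to.py <<'E'
import sys
from h import *
def rep(p):
    o=env.get_obs(); T=R.from_quat(np.roll(o["tool_rot"],-1)).as_matrix(); t=np.array(o["tcp_pos"])
    print("t",round(o["time_s"],2),"tcp",t.round(4),"ydir",np.degrees(np.arctan2(T[1,1],T[0,1])).round(2),"zax",T[:,2].round(3),"w",round(o["gripper_width"],3),"grip",round(o["grasp_force"],1),"F",np.round(o["contact_force"],1),"j",np.round(o["joint_pos"],2))
    if p is not None: print("shift units xyz to target",(T.T@(np.array(p)-t)/0.5).round(4))
if __name__=="__main__": rep([float(a) for a in sys.argv[1:4]] if len(sys.argv)>3 else None)
E
python3 to.py 0.4607 -0.0405 0.231
```

```text
t 0.1 tcp [ 0.1508 -0.4761  0.2305] ydir -72.42 zax [-0.001  0.002 -1.   ] w 1.002 grip 0.0 F [-0.2  0.7 -0.3] j [-1.26  0.24  0.    1.34  0.    1.57]
shift units xyz to target [ 8.539e-01 -6.433e-01  2.000e-04]invalid input
invalid input
invalid input
invalid input
```

The rows probably need every key, so I'll retry with all of them filled in.

```bash
python3 -m inch '[{"rx":0,"ry":0,"rz":-0.134,"x":0,"y":0,"z":0,"hand":0.65},{"rx":0,"ry":0,"rz":-0.134,"x":0,"y":0,"z":0,"hand":0.65},{"rx":0,"ry":0,"rz":-0.134,"x":0,"y":0,"z":0,"hand":0.65},{"rx":0,"ry":0,"rz":-0.134,"x":0,"y":0,"z":0,"hand":0.65},{"rx":0,"ry":0,"rz":-0.134,"x":0,"y":0,"z":0,"hand":0.65}]' 40; python3 to.py 0.4607 -0.0405 0.231
```

```text
time_s: 0.72
tcp_pos: [0.1509, -0.4763, 0.2308]
tool_rot: [-0.001, 0.914, 0.406, 0.0]
contact_force: [-0.7, -0.4, 0.7]
gripper_width: 0.647
grasp_force: 0.0
t 0.72 tcp [ 0.1509 -0.4763  0.2308] ydir -42.07 zax [-0.     0.001 -1.   ] w 0.647 grip 0.0 F [-0.7 -0.4  0.7] j [-1.26  0.24  0.    1.34  0.    1.04]
shift units xyz to target [ 1.0622e+00 -1.2410e-01  3.0000e-04]
```

```bash
python3 -m inch '[{"rx":0,"ry":0,"rz":-0.134,"x":0,"y":0,"z":0,"hand":0.65},{"rx":0,"ry":0,"rz":-0.134,"x":0,"y":0,"z":0,"hand":0.65},{"rx":0,"ry":0,"rz":-0.134,"x":0,"y":0,"z":0,"hand":0.65},{"rx":0,"ry":0,"rz":-0.134,"x":0,"y":0,"z":0,"hand":0.65},{"rx":0,"ry":0,"rz":-0.131,"x":0,"y":0,"z":0,"hand":0.65}]' >/dev/null
python3 -m inch '[{"rx":0,"ry":0,"rz":0,"x":0.097,"y":0.042,"z":0,"hand":0.65},{"rx":0,"ry":0,"rz":0,"x":0.097,"y":0.042,"z":0,"hand":0.65},{"rx":0,"ry":0,"rz":0,"x":0.097,"y":0.042,"z":0,"hand":0.65},{"rx":0,"ry":0,"rz":0,"x":0.097,"y":0.042,"z":0,"hand":0.65},{"rx":0,"ry":0,"rz":0,"x":0.097,"y":0.042,"z":0,"hand":0.65}]' >/dev/null
python3 to.py 0.4607 -0.0405 0.231
python3 -m inch '[{"rx":0,"ry":0,"rz":0,"x":0.097,"y":0.042,"z":0,"hand":0.65},{"rx":0,"ry":0,"rz":0,"x":0.097,"y":0.042,"z":0,"hand":0.65},{"rx":0,"ry":0,"rz":0,"x":0.097,"y":0.042,"z":0,"hand":0.65},{"rx":0,"ry":0,"rz":0,"x":0.097,"y":0.0,"z":0,"hand":0.65},{"rx":0,"ry":0,"rz":0,"x":0,"y":0,"z":0,"hand":0.65}]' >/dev/null
python3 to.py 0.4607 -0.0405 0.231
python3 - <<'E'
from h import *
c,f,E=cam("wrist"); cv2.imwrite("pics/w1.png",env.grab_frame("wrist")); print(f,E.round(3).tolist())
for p in ((.4607,-.0405,.151),(.4294,-.0338,.106)): print(proj("wrist",p).round(1))
x=np.array([np.cos(-.211),np.sin(-.211),0]);y=np.array([-x[1],x[0],0])
for s in(-.035,.035): print("bar end",proj("wrist",np.array([.4607,-.0405,.151])+s*y).round(1))
E
```

```text
t 1.98 tcp [ 0.3056 -0.2604  0.2311] ydir -12.28 zax [-0.  0. -1.] w 0.65 grip 0.0 F [1.  0.6 0. ] j [-0.71  0.05 -0.23  1.3   0.    1.08]
shift units xyz to target [4.957e-01 2.095e-01 2.000e-04]
t 2.6 tcp [ 0.408  -0.0831  0.2308] ydir -11.9 zax [-0.001  0.001 -1.   ] w 0.65 grip 0.0 F [-0.8  0.4  0.1] j [-0.2   0.08 -0.19  1.3   0.    1.58]
shift units xyz to target [ 0.105   0.0855 -0.0004]
332.97563527162816 [[0.978, -0.197, -0.064, 0.425], [-0.207, -0.932, -0.297, -0.007], [-0.001, 0.304, -0.953, 0.374], [0.0, 0.0, 0.0, 1.0]]
[380.1 131.9]
[329.  125.7]
bar end [377.2 183.3]
bar end [383.4  75.2]
```

View pics/w1.png

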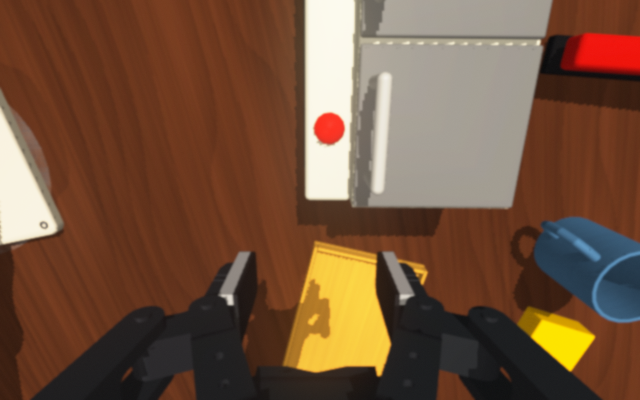

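The wrist view shows the bar from (384,73) to (378,193), centre (381,132), against a prediction of (380,132), and the red lamp at (329,128). The estimate holds, so I move over the bar, lower and grip.

```bash
python3 -m inch '[{"rx":0,"ry":0,"rz":0,"x":0.053,"y":0.043,"z":0,"hand":0.65},{"rx":0,"ry":0,"rz":0,"x":0.052,"y":0.043,"z":0,"hand":0.65},{"rx":0,"ry":0,"rz":0,"x":0,"y":0,"z":0.05,"hand":0.65},{"rx":0,"ry":0,"rz":0,"x":0,"y":0,"z":0.05,"hand":0.65},{"rx":0,"ry":0,"rz":0,"x":0,"y":0,"z":0.0,"hand":0.65}]' >/dev/null
python3 to.py 0.4607 -0.0405 0.133
python3 -m inch '[{"rx":0,"ry":0,"rz":0,"x":0,"y":0,"z":0.05,"hand":0.65},{"rx":0,"ry":0,"rz":0,"x":0,"y":0,"z":0.045,"hand":0.65},{"rx":0,"ry":0,"rz":0,"x":0,"y":0,"z":0,"hand":0.65},{"rx":0,"ry":0,"rz":0,"x":0,"y":0,"z":0,"hand":0.3},{"rx":0,"ry":0,"rz":0,"x":0,"y":0,"z":0,"hand":0.0}]' 25
python3 to.py 0.4607 -0.0405 0.133
python3 -m inch '[{"rx":0,"ry":0,"rz":0,"x":0,"y":0,"z":0,"hand":0},{"rx":0,"ry":0,"rz":0,"x":0,"y":0,"z":0,"hand":0},{"rx":0,"ry":0,"rz":0,"x":0,"y":0,"z":0,"hand":0},{"rx":0,"ry":0,"rz":0,"x":0,"y":0,"z":0,"hand":0},{"rx":0,"ry":0,"rz":0,"x":0,"y":0,"z":0,"hand":0.0}]' 25 >/dev/null; python3 to.py 0.4607 -0.0405 0.133
```

```text
t 3.27 tcp [ 0.459  -0.0448  0.1794] ydir -12.38 zax [-0.005  0.    -1.   ] w 0.649 grip 0.0 F [-0.1  0.3  0.2] j [-0.1   0.2  -0.19  1.19 -0.    1.69]
shift units xyz to target [0.0092 0.002  0.0928]
time_s: 3.9
tcp_pos: [0.462, -0.0439, 0.1352]
tool_rot: [0.001, 0.779, 0.627, 0.001]
contact_force: [-0.0, 0.7, -0.8]
gripper_width: 0.231
grasp_force: 0.0
t 3.9 tcp [ 0.462  -0.0439  0.1352] ydir -12.28 zax [ 0.003 -0.    -1.   ] w 0.231 grip 0.0 F [-0.   0.7 -0.8] j [-0.09  0.24 -0.26  1.07 -0.    1.69]
shift units xyz to target [ 0.0061 -0.004   0.0044]
t 4.53 tcp [ 0.4598 -0.0434  0.1348] ydir -12.25 zax [-0.002  0.    -1.   ] w 0.105 grip 24.5 F [-4.9  0.2  6.8] j [-0.09  0.24 -0.26  1.07  0.    1.69]
shift units xyz to target [0.006  0.0006 0.0036]
```

The bar is gripped: opening 9 mm, force 24.5 N. Now I compute the arc increments with the tool kept vertical.

Run:
```python
import numpy as np
t=np.radians(np.linspace(0,92,16)); b=-118*np.cos(t)+41*np.sin(t); u=118*np.sin(t)+41*np.cos(t)
print(np.c_[np.diff(b),-np.diff(u)].__truediv__(500).round(4).tolist())
```

```text
[[0.0101, -0.0247], [0.0127, -0.0235], [0.0151, -0.022], [0.0174, -0.0203], [0.0195, -0.0183], [0.0213, -0.0161], [0.0229, -0.0138], [0.0243, -0.0112], [0.0253, -0.0086], [0.0261, -0.0058], [0.0266, -0.003], [0.0267, -0.0001], [0.0266, 0.0027], [0.0262, 0.0055], [0.0254, 0.0083]]
```

```bash
python3 -m inch '[{"rx":0,"ry":0,"rz":0,"x":0,"y":0.0101,"z":-0.0247,"hand":0},{"rx":0,"ry":0,"rz":0,"x":0,"y":0.0127,"z":-0.0235,"hand":0},{"rx":0,"ry":0,"rz":0,"x":0,"y":0.0151,"z":-0.022,"hand":0},{"rx":0,"ry":0,"rz":0,"x":0,"y":0.0174,"z":-0.0203,"hand":0},{"rx":0,"ry":0,"rz":0,"x":0,"y":0.0195,"z":-0.0183,"hand":0}]' | tail -3; python3 to.py
python3 - <<'E'
from h import *
a=env.grab_frame("scene")[140:290,250:450]; cv2.imwrite("pics/s2.png",cv2.resize(a,(800,600),interpolation=2))
E
```

```text
contact_force: [-11.8, 3.0, 9.5]
gripper_width: 0.108
grasp_force: 24.8
t 5.15 tcp [ 0.494  -0.0509  0.1893] ydir -12.24 zax [-0.008  0.001 -1.   ] w 0.108 grip 24.8 F [-11.8   3.    9.5] j [-0.1   0.26 -0.08  1.24  0.    1.68]
```

View pics/s2.png

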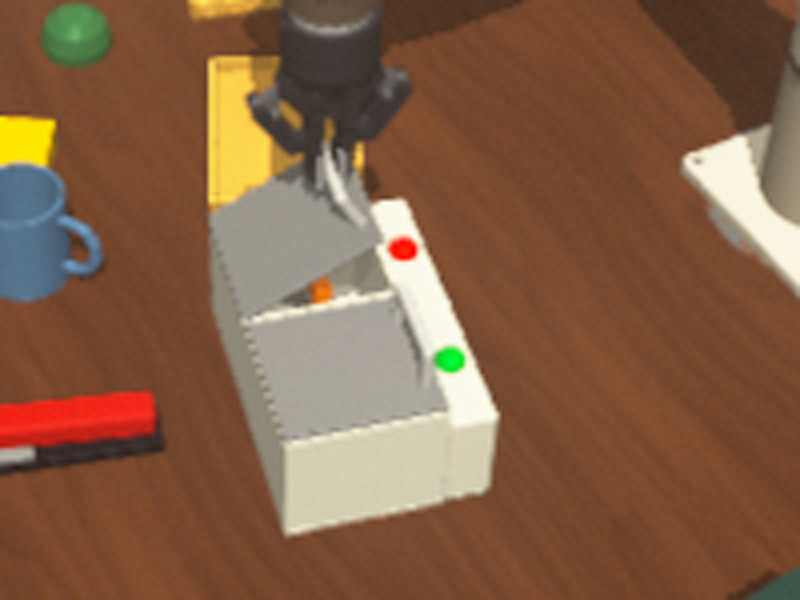

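The scene crop shows the right flap lifting with the bar held at (340,185) and the orange tab visible at (320,292); the green-bay flap is shut. I continue the arc.

```bash
python3 -m inch '[{"rx":0,"ry":0,"rz":0,"x":0,"y":0.0213,"z":-0.0161,"hand":0},{"rx":0,"ry":0,"rz":0,"x":0,"y":0.0229,"z":-0.0138,"hand":0},{"rx":0,"ry":0,"rz":0,"x":0,"y":0.0243,"z":-0.0112,"hand":0},{"rx":0,"ry":0,"rz":0,"x":0,"y":0.0253,"z":-0.0086,"hand":0},{"rx":0,"ry":0,"rz":0,"x":0,"y":0.0261,"z":-0.0058,"hand":0}]' | tail -3; python3 to.py
python3 -m inch '[{"rx":0,"ry":0,"rz":0,"x":0,"y":0.0266,"z":-0.003,"hand":0},{"rx":0,"ry":0,"rz":0,"x":0,"y":0.0267,"z":0,"hand":0},{"rx":0,"ry":0,"rz":0,"x":0,"y":0.0266,"z":0.0027,"hand":0},{"rx":0,"ry":0,"rz":0,"x":0,"y":0.0262,"z":0.0055,"hand":0},{"rx":0,"ry":0,"rz":0,"x":0,"y":0.0254,"z":0.0083,"hand":0}]' | tail -3; python3 to.py
```

```text
contact_force: [-3.9, 0.0, 4.7]
gripper_width: 0.103
grasp_force: 25.7
t 5.83 tcp [ 0.5566 -0.0646  0.218 ] ydir -12.26 zax [ 0.001 -0.001 -1.   ] w 0.103 grip 25.7 F [-3.9  0.   4.7] j [-0.12  0.37  0.14  1.35 -0.    1.67]
contact_force: [-1.1, -1.8, 3.8]
gripper_width: 0.099
grasp_force: 25.5
t 6.45 tcp [ 0.6219 -0.0788  0.2103] ydir -12.27 zax [ 0.003 -0.001 -1.   ] w 0.099 grip 25.5 F [-1.1 -1.8  3.8] j [-0.13  0.5   0.34  1.4  -0.    1.66]
```

```bash
python3 -m inch '[{"rx":0,"ry":0,"rz":0,"x":0,"y":0,"z":0,"hand":0.15},{"rx":0,"ry":0,"rz":0,"x":0,"y":0,"z":0,"hand":0.28},{"rx":0,"ry":0,"rz":0,"x":0,"y":0,"z":0,"hand":0.28},{"rx":0,"ry":0,"rz":0,"x":0,"y":0,"z":-0.03,"hand":0.28},{"rx":0,"ry":0,"rz":0,"x":0,"y":0,"z":-0.04,"hand":0.28}]' | tail -3; python3 to.py 0.5027 -0.0495 0.29
python3 -m inch '[{"rx":0,"ry":0,"rz":0,"x":0,"y":0,"z":-0.05,"hand":0.28},{"rx":0,"ry":0,"rz":0,"x":0,"y":0,"z":-0.05,"hand":0.28},{"rx":0,"ry":0,"rz":0,"x":0,"y":0,"z":-0.02,"hand":0.28},{"rx":0,"ry":0,"rz":0,"x":0,"y":0,"z":0,"hand":0.28},{"rx":0,"ry":0,"rz":0,"x":0,"y":0,"z":0,"hand":0.28}]' | tail -3; python3 to.py 0.5027 -0.0495 0.29
python3 - <<'E'
from h import *
a=env.grab_frame("scene")[140:290,250:450]; cv2.imwrite("pics/s3.png",cv2.resize(a,(800,600),interpolation=2))
E
```

```text
contact_force: [-0.1, 0.7, 0.5]
gripper_width: 0.281
grasp_force: 0.0
t 7.08 tcp [ 0.62   -0.0781  0.2452] ydir -12.25 zax [-0.  0. -1.] w 0.281 grip 0.0 F [-0.1  0.7  0.5] j [-0.13  0.5   0.41  1.49  0.    1.66]
shift units xyz to target [ 0.0061 -0.2415 -0.0895]
contact_force: [-0.7, 0.8, 0.0]
gripper_width: 0.285
grasp_force: 0.0
t 7.7 tcp [ 0.62   -0.0782  0.3032] ydir -12.26 zax [-0.002  0.    -1.   ] w 0.285 grip 0.0 F [-0.7  0.8  0. ] j [-0.13  0.5   0.56  1.64  0.    1.66]
shift units xyz to target [ 0.0062 -0.2413  0.0268]
```

View pics/s3.png

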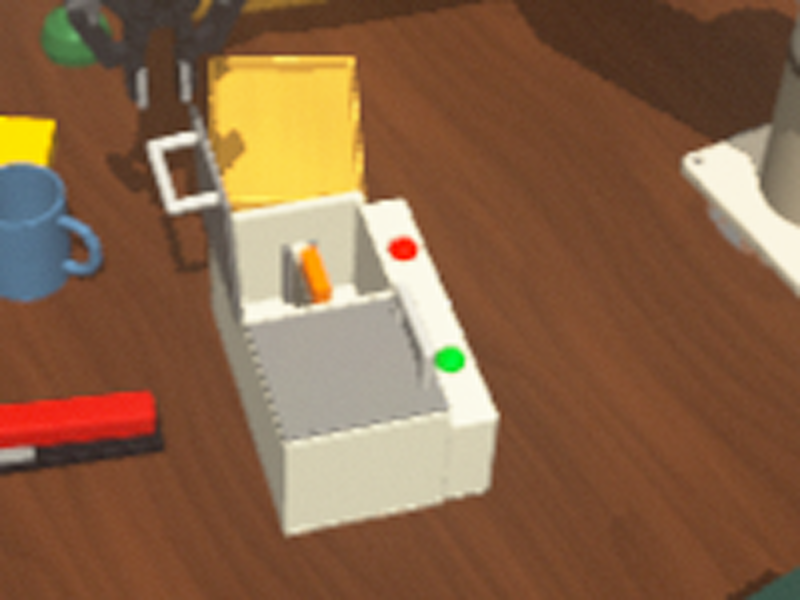

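The scene crop shows the flap standing upright and the filter's orange tab in the bay at (315,272). The green-bay flap is shut. Next I go over the tab and measure it with the wrist camera.

```bash
python3 -m inch '[{"rx":0,"ry":0,"rz":0,"x":0.002,"y":-0.08,"z":0,"hand":0.28},{"rx":0,"ry":0,"rz":0,"x":0.002,"y":-0.08,"z":0,"hand":0.28},{"rx":0,"ry":0,"rz":0,"x":0.002,"y":-0.081,"z":0,"hand":0.5},{"rx":0,"ry":0,"rz":0,"x":0,"y":0,"z":0,"hand":0.5},{"rx":0,"ry":0,"rz":0,"x":0,"y":0,"z":0,"hand":0.5}]' | tail -3; python3 to.py 0.5027 -0.0495 0.29
python3 - <<'E'
from h import *
c,f,E=cam("wrist"); im=env.grab_frame("wrist"); cv2.imwrite("pics/w4.png",im)
m=cv2.inRange(cv2.cvtColor(im,cv2.COLOR_BGR2HSV),(5,170,120),(17,255,255))
for k in cv2.findContours(m,0,2)[0]:
    if cv2.contourArea(k)>150:
        b=cv2.boxPoints(cv2.minAreaRect(k)); P=np.array([onplane("wrist",*q,.093) for q in b]); print(cv2.contourArea(k),b.round(1).tolist(),P[:,:2].round(4).tolist(),P.mean(0).round(4))
print(proj("wrist",(.5027,-.0495,.093)))
E
```

```text
contact_force: [0.1, -0.5, 0.2]
gripper_width: 0.499
grasp_force: 0.0
t 8.38 tcp [ 0.5036 -0.0498  0.304 ] ydir -12.26 zax [ 0. -0. -1.] w 0.499 grip 0.0 F [ 0.1 -0.5  0.2] j [-0.1   0.23  0.18  1.52 -0.    1.69]
shift units xyz to target [ 0.0001 -0.0019  0.028 ]
401.5 [[269.70001220703125, 257.8999938964844], [276.6000061035156, 233.1999969482422], [355.8999938964844, 255.3000030517578], [349.0, 280.0]] [[0.4286, -0.1422], [0.4444, -0.1133], [0.5286, -0.1605], [0.5145, -0.1913]] [ 0.479  -0.1518  0.093 ]
484.5 [[308.0, 146.0], [320.0, 146.0], [320.0, 192.0], [308.0, 192.0]] [[0.5017, -0.0233], [0.5142, -0.026], [0.5035, -0.0756], [0.4905, -0.0728]] [ 0.5025 -0.0494  0.093 ]
255.5 [[112.69999694824219, 51.79999923706055], [121.5, 48.400001525878906], [147.3000030517578, 117.0999984741211], [138.39999389648438, 120.5]] [[0.3357, 0.107], [0.3453, 0.1079], [0.3461, 0.0412], [0.3359, 0.04]] [0.3407 0.074  0.093 ]
[314.20183158 169.52172328]
```

View pics/w4.png

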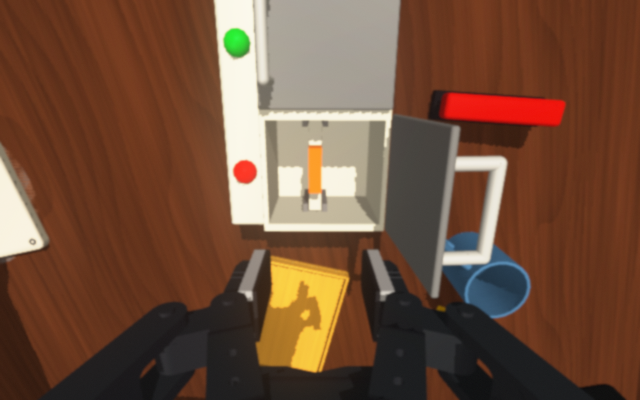

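The tab is at pixel (314,169), which gives (0.5025,-0.0494). The cleaner geometry predicted (0.5027,-0.0495), so I descend and grip.

```bash
python3 -m inch '[{"rx":0,"ry":0,"rz":0,"x":0,"y":-0.002,"z":0.08,"hand":0.5},{"rx":0,"ry":0,"rz":0,"x":0,"y":0,"z":0.08,"hand":0.5},{"rx":0,"ry":0,"rz":0,"x":0,"y":0,"z":0.08,"hand":0.5},{"rx":0,"ry":0,"rz":0,"x":0,"y":0,"z":0.04,"hand":0.5},{"rx":0,"ry":0,"rz":0,"x":0,"y":0,"z":0,"hand":0.5}]' | tail -3; python3 to.py 0.5026 -0.0494 0.063
python3 -m inch '[{"rx":0,"ry":0,"rz":0,"x":0,"y":0,"z":0.05,"hand":0.5},{"rx":0,"ry":0,"rz":0,"x":0,"y":0,"z":0.05,"hand":0.5},{"rx":0,"ry":0,"rz":0,"x":0,"y":0,"z":0.05,"hand":0.5},{"rx":0,"ry":0,"rz":0,"x":0,"y":0,"z":0.04,"hand":0.5},{"rx":0,"ry":0,"rz":0,"x":0,"y":0,"z":0,"hand":0.5}]' | tail -3; python3 to.py 0.5026 -0.0494 0.063
```

```text
contact_force: [-0.3, -0.0, 0.4]
gripper_width: 0.504
grasp_force: 0.0
t 9.05 tcp [ 0.5017 -0.0496  0.1619] ydir -12.27 zax [-0.005  0.    -1.   ] w 0.504 grip 0.0 F [-0.3 -0.   0.4] j [-0.1   0.29 -0.11  1.17 -0.    1.69]
shift units xyz to target [0.0009 0.0025 0.1979]
contact_force: [0.2, 0.2, 0.6]
gripper_width: 0.505
grasp_force: 0.0
t 9.68 tcp [ 0.5025 -0.0496  0.0687] ydir -12.27 zax [-0.002  0.    -1.   ] w 0.505 grip 0.0 F [0.2 0.2 0.6] j [-0.1   0.38 -0.25  0.94 -0.    1.69]
shift units xyz to target [0.0004 0.0002 0.0115]
```

```bash
python3 -m inch '[{"rx":0,"ry":0,"rz":0,"x":0,"y":0,"z":0.01,"hand":0.5},{"rx":0,"ry":0,"rz":0,"x":0,"y":0,"z":0,"hand":0.3},{"rx":0,"ry":0,"rz":0,"x":0,"y":0,"z":0,"hand":0},{"rx":0,"ry":0,"rz":0,"x":0,"y":0,"z":0,"hand":0},{"rx":0,"ry":0,"rz":0,"x":0,"y":0,"z":0,"hand":0}]' 50 | tail -3; python3 to.py 
python3 -m inch '[{"rx":0,"ry":0,"rz":0,"x":0,"y":0,"z":0,"hand":0},{"rx":0,"ry":0,"rz":0,"x":0,"y":0,"z":0,"hand":0},{"rx":0,"ry":0,"rz":0,"x":0,"y":0,"z":-0.02,"hand":0},{"rx":0,"ry":0,"rz":0,"x":0,"y":0,"z":-0.03,"hand":0},{"rx":0,"ry":0,"rz":0,"x":0,"y":0,"z":-0.03,"hand":0}]'|tail -3;  python3 to.py
```

```text
contact_force: [-1.0, -0.4, 5.8]
gripper_width: 0.159
grasp_force: 49.7
t 10.3 tcp [ 0.5029 -0.0495  0.0651] ydir -12.26 zax [ 0.002 -0.    -1.   ] w 0.159 grip 49.7 F [-1.  -0.4  5.8] j [-0.1   0.39 -0.25  0.93  0.    1.69]
contact_force: [0.5, 0.3, -2.4]
gripper_width: 0.157
grasp_force: 48.8
t 10.93 tcp [ 0.5022 -0.0495  0.1052] ydir -12.25 zax [-0.  0. -1.] w 0.157 grip 48.8 F [ 0.5  0.3 -2.4] j [-0.1   0.34 -0.2   1.03  0.    1.69]
```

The tab is held: opening 13.4 mm, force 49 N. I finish the draw straight up, then carry it to tray A and turn it.

```bash
python3 -m inch '[{"rx":0,"ry":0,"rz":0,"x":0,"y":0,"z":-0.05,"hand":0},{"rx":0,"ry":0,"rz":0,"x":0,"y":0,"z":-0.07,"hand":0},{"rx":0,"ry":0,"rz":0,"x":0,"y":0,"z":-0.07,"hand":0},{"rx":0,"ry":0,"rz":0,"x":0,"y":0,"z":-0.07,"hand":0},{"rx":0,"ry":0,"rz":0,"x":0,"y":0,"z":-0.03,"hand":0}]'|tail -3; python3 to.py
python3 -m inch '[{"rx":0,"ry":0,"rz":0,"x":0,"y":0,"z":0,"hand":0},{"rx":0,"ry":0,"rz":0,"x":0,"y":0,"z":0,"hand":0},{"rx":0,"ry":0,"rz":0,"x":-0.03,"y":-0.005,"z":0,"hand":0},{"rx":0,"ry":0,"rz":0,"x":-0.055,"y":-0.01,"z":0,"hand":0},{"rx":0,"ry":0,"rz":0,"x":-0.07,"y":-0.012,"z":0,"hand":0}]'|tail -3; python3 to.py 0.4075 -0.2925 0.16
python3 -m inch '[{"rx":0,"ry":0,"rz":0,"x":-0.075,"y":-0.012,"z":0,"hand":0},{"rx":0,"ry":0,"rz":0,"x":-0.075,"y":-0.012,"z":0,"hand":0},{"rx":0,"ry":0,"rz":0,"x":-0.075,"y":-0.012,"z":0,"hand":0},{"rx":0,"ry":0,"rz":0,"x":-0.07,"y":-0.01,"z":0,"hand":0},{"rx":0,"ry":0,"rz":0,"x":-0.05,"y":-0.01,"z":0,"hand":0}]'|tail -3; python3 to.py 0.4075 -0.2925 0.16
python3 -m inch '[{"rx":0,"ry":0,"rz":0.1,"x":0,"y":0,"z":0,"hand":0},{"rx":0,"ry":0,"rz":0.1,"x":0,"y":0,"z":0,"hand":0},{"rx":0,"ry":0,"rz":0.1,"x":0,"y":0,"z":0,"hand":0},{"rx":0,"ry":0,"rz":0,"x":0,"y":0,"z":0,"hand":0},{"rx":0,"ry":0,"rz":0,"x":0,"y":0,"z":0,"hand":0}]'|tail -3; python3 to.py 0.4075 -0.2925 0.16
```

```text
contact_force: [0.5, -0.5, -1.8]
gripper_width: 0.158
grasp_force: 49.1
t 11.55 tcp [ 0.5032 -0.0496  0.2522] ydir -12.26 zax [ 0.004 -0.    -1.   ] w 0.158 grip 49.1 F [ 0.5 -0.5 -1.8] j [-0.1   0.24  0.06  1.38  0.    1.69]
contact_force: [0.5, -0.3, -1.9]
gripper_width: 0.155
grasp_force: 49.0
t 12.18 tcp [ 0.4715 -0.1233  0.248 ] ydir -12.2 zax [-0.002  0.    -1.   ] w 0.155 grip 49.0 F [ 0.5 -0.3 -1.9] j [-0.26  0.21  0.01  1.37 -0.    1.53]
shift units xyz to target [-0.3577 -0.0532  0.1763]
contact_force: [0.0, 0.3, -2.0]
gripper_width: 0.153
grasp_force: 48.9
t 12.8 tcp [ 0.4068 -0.2867  0.2481] ydir -12.37 zax [-0.002  0.001 -1.   ] w 0.153 grip 48.9 F [ 0.   0.3 -2. ] j [-0.61  0.23  0.04  1.38 -0.    1.17]
shift units xyz to target [-0.011   0.0042  0.1762]
contact_force: [-0.7, 0.2, -1.5]
gripper_width: 0.156
grasp_force: 48.9
t 13.43 tcp [ 0.4081 -0.2852  0.2487] ydir -25.72 zax [-0.001  0.001 -1.   ] w 0.156 grip 48.9 F [-0.7  0.2 -1.5] j [-0.61  0.23  0.04  1.38 -0.    1.41]
shift units xyz to target [-0.0137  0.0055  0.1773]
```

```bash
python3 -m inch '[{"rx":0,"ry":0,"rz":0,"x":-0.014,"y":0.005,"z":0.03,"hand":0},{"rx":0,"ry":0,"rz":0,"x":0,"y":0,"z":0.05,"hand":0},{"rx":0,"ry":0,"rz":0,"x":0,"y":0,"z":0.05,"hand":0},{"rx":0,"ry":0,"rz":0,"x":0,"y":0,"z":0.035,"hand":0},{"rx":0,"ry":0,"rz":0,"x":0,"y":0,"z":0.012,"hand":0}]'|tail -3
python3 -m inch '[{"rx":0,"ry":0,"rz":0,"x":0,"y":0,"z":0,"hand":0},{"rx":0,"ry":0,"rz":0,"x":0,"y":0,"z":0,"hand":0},{"rx":0,"ry":0,"rz":0,"x":0,"y":0,"z":0,"hand":0},{"rx":0,"ry":0,"rz":0,"x":0,"y":0,"z":0,"hand":0},{"rx":0,"ry":0,"rz":0,"x":0,"y":0,"z":0,"hand":0}]'|tail -3; python3 to.py 0.4075 -0.2925 0.16
python3 - <<'E'
from h import *
a=env.grab_frame("scene")[80:290,220:420]; b=env.grab_frame("top")[140:308,260:420]
cv2.imwrite("pics/f.png",np.hstack([cv2.resize(a,(400,420),interpolation=2),cv2.resize(b,(400,420),interpolation=2)]))
print(proj("scene",(.4075,-.2925,.018)),proj("scene",(.4075,-.2925,.1)))
E
```

```text
contact_force: [0.2, -0.5, -2.4]
gripper_width: 0.155
grasp_force: 48.8
contact_force: [-0.2, 0.3, -1.8]
gripper_width: 0.151
grasp_force: 48.8
t 14.68 tcp [ 0.408  -0.2925  0.161 ] ydir -25.75 zax [ 0. -0. -1.] w 0.151 grip 48.8 F [-0.2  0.3 -1.8] j [-0.62  0.29 -0.12  1.16 -0.    1.4 ]
shift units xyz to target [-0.0005 -0.0009  0.002 ]
[320.85404837 170.64952654] [320.97616646 153.84095761]
```

View pics/f.png

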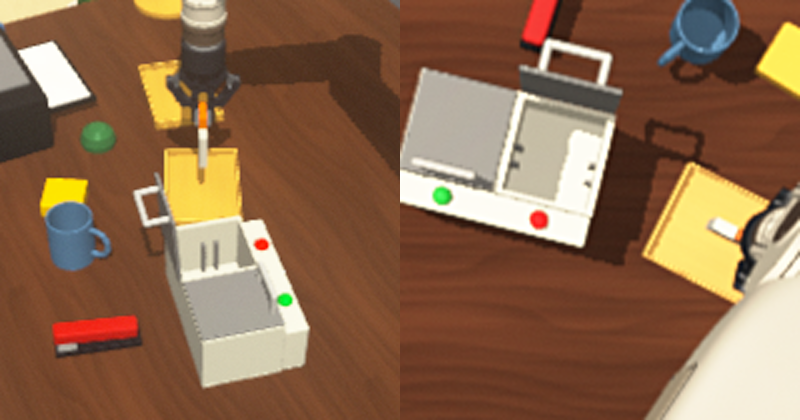

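The final views show the filter hanging upright in the gripper at (203,140) over tray A with its width along the long side. The red-bay flap stands open at (165,195) over an empty bay, the green-bay flap is shut at (235,300), and the other things in view are where they were. I'm handing in.

```bash
python3 -c "
from rig import env
print(env.close_job())"
```

```text
the job is handed in; nothing more can be done
None
```

The job is handed in: the red-lamp (right) bay's flap stands open, and its filter is held upright and still about 10 cm above the desk, over the middle of the brass tray nearest the base; the hand-in returned no verdict.

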